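# Draw the telescoping oven brush out to its second stop

## Robot

A 7-joint arm with a two-finger parallel gripper is mounted at the origin on the work surface. World frame = base frame: x ahead of the robot, y to its left, z up, the work surface at z = 0. Lengths are in m, angles in rad, forces in N, time in s.
With the tool pointing down it reaches from about 0.425 to 0.925 m from the base axis. Payload 6.8 kg.
Tool frame: the origin (TCP) lies at the centre of the arm's flange, where the gripper is bolted on; the fingertips stand 173 mm ahead of it and the grasp point (between the pads) lies 155 mm ahead of it (finger_overhang is the distance from the TCP to the fingertips, in m); y points along the fingers, z is the direction in which the jaws open and shut, and the axes are right-handed (so a half turn about y gives the same grasp; the last joint's range is limited). The gripper opens to 85 mm and grips with 20 to 120 N. Pads are 22 mm wide; open, the fingers measure 114 mm over their backs; the gripper's body (76 mm by 85 mm) begins 54 mm behind the grasp point. The pads swing forward as they close: fully open they stand 13 mm farther back than shut.
Start: joints at [1.071, 0.477, 0.022, 1.555, -0.011, 1.109, -0.083], TCP at [0.258, -0.624, 0.405] pointing down, gripper open.
Joint ranges: [-2.96, 2.96], [-0.34, 2.1], [-1.41, 1.46], [0.24, 2.44], [-1.37, 4.51], [0.17, 1.92], [-2.96, 2.96]. Speed limits (rad/s): [2.39, 2.39, 3.14, 3.14, 3.14, 3.14, 3.14].

## Interface

Orientations are given as a rotation vector (axis times angle).
In Python, from bench import get_obs, grab_frame, hand_in, finger_overhang gives the robot as it stands. The module is installed in compiled form; this text tells all that it offers.
- The arm moves only by the shell command python3 -m jog 'ROWS' [FORCE]. ROWS is JSON, a list of rows, each a list of 3 entries, a list of its own where there are three numbers: the shift along the tool's x, y, z in cm, then the turn about the tool's y in rad, then the gripper command: -1 is fully open, 1 is shut, values between are in proportion. In form: [[[x, y, z], twist, gripper], ...]. A call has 1 to 10 rows; each row is the pose to reach, as a shift and turn from the pose commanded when the call began, along the tool's axes at that moment; what a row does not reach only later rows make up. A row lasts 1/8 s, in which the tool goes at most 62.5 mm and 10.7 degrees, less where a joint would pass 70% of its speed; a pose out of reach is approached as far as the arm can. A call with a gripper value outside its range is refused whole. The fingers move at their own pace and stop on an object; FORCE is the grip in N (left out, the last holds). Time passes only in rows, so rows that repeat a pose let the fingers close. It gives the time, the measured TCP pose, the force and the opening at its end, in the units of the state.
- get_obs(): the state, without advancing time (a new reading comes with each control period).
- grab_frame(name): name is "side" or "top"; returns a dict with "image" (420x560x3 uint8, blue, green, red), "fx", "fy", "cx", "cy" (pixels), "distortion" ([k1, k2, p1, p2, k3] as OpenCV has them; the pictures are not rectified), "origin" and "rotation" of the camera in the world. Camera axes: x right, y up, looking along -z (the intrinsics and any distortion apply to the point x, -y, -z); pixel columns grow to the right and rows downward; lengths in m; the calibration is good to about 2 mm. A picture is of the moment at which its call begins. There is no depth.
- hand_in(): hands the job in, once; it reports no verdict.
The state is a dict: "clock": time; "joints": joint angles; "qvel": joint speeds; "tau": joint torques, N m; "tcp_pos": TCP position; "orientation": TCP orientation; "contact_force": force on the tool from outside, world axes, zero at the start; "moment": the same for the moment, N m; "grip_width": finger opening in m.
Only numpy, scipy, OpenCV 4.12 (cv2) and the standard library are available. Lean on these libraries where they do the work, as an engineer would, in place of code of your own. Each camera call takes 0.05 s, during which the arm holds its last target.

## Task

I want to wipe down the tubes of the telescoping oven brush that stands in the bench stand. First swing the stand's cam lever fully closed so that the brush is clamped down; then take the handle so that its button is squeezed in, pull it straight up past the first stop to the second stop, and finish while still holding it there, fully drawn out. Leave the lever closed and the other things on the table where they are.

Things in the scene. Friction and masses are not known exactly. Their poses are not given: they have to be found in the camera images.
- stand: bench stand for the oven brush, fixed to the table: round dark steel foot 130 mm wide, 12 mm high, and a post on its -x side (56 mm out at most, 92 mm high) carrying a split clamp collar, 44 mm wide, 71 to 91 mm up. Origin: on the table under the axis of the brush's tube, which stands upright in the collar. z up; its x axis points to the side on which the button is; the cam lever is on its -y side.
- lever_hinge (a point): point on the cam lever's vertical pivot, at [0, -34, 137] mm in the stand's frame (level with lever_peg, so the two give the lever's direction seen from above)
- lever_peg (a point): top middle of the round upright black peg at the free end of the steel cam lever: 137 mm above the table and 94 mm from the pivot. The peg is 14 mm in diameter and rises 34 mm above the lever's bar, which is 13 mm wide (its top 103 mm above the table)
- cam_lever (a joint): angle of the cam lever, rad. 0 = fully closed (the bar points along the stand's +x, a hard stop there; the tongue at its root then holds the brush's outer tube down). It grows as the lever swings open, clockwise seen from above: at 1.57 the bar points along the stand's -y; limit 1.7. It is stiff by friction (about 1 N at the peg) and stays where it is left
- brush_body (a joint): how far the outer tube with the brush has risen in the stand, m: 0 = standing down, at most 0.02. With the lever open it comes up with the handle
- grip: the hand grip; its origin is the middle of the black square hand grip at the height of the button's middle, on the tube axis; 190 mm above the table when the handle is home. The grip is 26 x 26 mm (sides along the stand's x and y) and reaches from 55 mm below this point to 31 mm above it. Below it is the top of the outer tube, a round black collar 37 mm wide, 108 to 130 mm above the table
- button_face (a point): middle of the outer face of the grey button on the grip's +x side (stand frame), 20 mm from the tube axis when it is out. The button is 18 mm wide and 36 mm high
- button (a joint): how far the button is pushed into the grip (towards the stand's -x), m: 0 = out, 0.005 = fully in, against a spring of 2.4 to 6.4 N. Fully in, it still stands 2 mm proud of the grip, which is then 28 mm over button and back. Out, it catches the handle at home; in, the handle is free
- handle (a joint): how far the handle's inner tube is drawn out of the middle tube, m: 0 = home, 0.055 = its end stop (the first stop). It comes up first, with about 2 to 3 N of spring plus the weight
- mid_tube (a joint): how far the middle tube is drawn out of the outer tube, m: 0 = home, 0.055 = its end stop (the second stop). It follows once the handle is at the first stop, when the pull rises to about 7 to 9 N. Springs and weight draw both tubes back if the handle is let go. At the second stop the handle is 110 mm above its home height
- tub: bystander: lidded clear plastic tub, 168 x 133 x 72 mm. Origin: middle of its underside
- bowl: bystander: steel bowl, 90 mm wide, 40 mm high. Origin: middle of its underside
- scraper: bystander: bench scraper lying flat, 110 mm wide steel blade and wooden back, 12 mm high. Origin: middle of its underside
- squeeze_bottle: bystander: white plastic bottle, 56 mm wide, 150 mm high. Origin: middle of its underside
- spice_jar: bystander: amber glass jar with steel lid, 60 mm wide, 80 mm high. Origin: middle of its underside
- cup: bystander: steel mug, 72 mm wide, 80 mm high. Origin: middle of its underside
- mould: bystander: wooden pastry mould, an 84 mm disc 28 mm high with a flat handle to its +x. Origin: middle of its underside

How it is judged:
On the way, in this order (a step that is already met when the one before it is completed fails the run):
1. the cam lever is swung fully closed (within 0.12 rad) with the brush down in its stand (value of joint cam_lever below 0.12 rad and value of joint brush_body below 0.002 m and value of joint handle below 0.005 m), for 0.2 s.
2. the button is squeezed in (at least 3.5 mm) while the handle is still home (value of joint button above 0.0035 m and value of joint handle below 0.01 m and value of joint mid_tube below 0.005 m and value of joint cam_lever below 0.15 rad), for 0.1 s.
At the end, for the whole second after the job is handed in: both tubes are drawn out to within 4 mm of their stops, the fingers hold the grip with the button squeezed in at least 3.5 mm, the cam lever is closed to within 0.15 rad and the outer tube has not risen by 3 mm (value of joint each of handle, mid_tube above 0.051 m and value of joint cam_lever below 0.15 rad and value of joint brush_body below 0.003 m and value of joint button above 0.0035 m and contact force between the fingers and grip above 3 N); the arm keeps its last pose, push and grip.
It fails at once if one of the loose things beside the stand is moved by more than 30 mm or tipped over (distance of any of tub, bowl, scraper, squeeze_bottle, spice_jar, cup, mould from where it was at the start of the episode above 0.03 m or angle between any of tub, bowl, scraper, squeeze_bottle, spice_jar, cup, mould's own z axis and vertical above 0.4 rad).
It also fails if it takes over 54 s, if anything falls off the work surface, if the arm or the gripper's body presses on something with over 40 N, if the wrist force passes 120 N, or if a joint passes its speed limit or range.

## Working session

There is one attempt and no reset: what is moved stays moved. The work goes in short steps, Python scripts to look and compute and a shell command to move; the robot and the scene stay as the last step left them, time stands still between calls to the robot, and variables do not carry over. Pictures are saved under pics/ and viewed, and the job is handed in when it is done.

```bash
mkdir -p pics
python3 - <<'E'
from bench import *
import cv2
o=get_obs()
for k,v in o.items(): print(k,v)
print(finger_overhang)
for n in("side","top"):
    f=grab_frame(n); cv2.imwrite(f"pics/{n}0.png",f["image"])
    print({k:v for k,v in f.items() if k!="image"})
E
```

```text
clock 0.0
joints [ 1.07091445  0.47782389  0.02236274  1.55647178 -0.01149345  1.1093019
 -0.08309731]
qvel [-0.00229311 -0.0009039  -0.00097607 -0.00136177 -0.00125483 -0.00074509
 -0.00087452]
tau [ 6.33341242e-04 -5.96463454e+01  1.60805717e+00 -2.81207514e+01
  1.23662793e-02  9.29043337e-03 -2.15229426e-05]
tcp_pos [ 0.25762719 -0.62359789  0.40370134]
orientation [-0.39874308  2.00857241 -2.00488277]
contact_force [ 0.53988083 -0.05118904  1.3292385 ]
moment [-0.01715889 -0.00265237 -0.02594686]
grip_width 0.08572839207329147
0.1734
{'fx': 466.7941747770422, 'fy': 466.7941747770422, 'cx': 282.9716999327632, 'cy': 210.07595110096406, 'distortion': array([-0.06177949,  0.        ,  0.        ,  0.        ,  0.        ]), 'origin': array([0.20884674, 1.08510769, 0.81378871]), 'rotation': array([ 0.27182716, -1.42678869, -2.46900032])}
{'fx': 387.6169619847463, 'fy': 387.6169619847463, 'cx': 276.2676781716726, 'cy': 202.5919709145838, 'distortion': array([0.0284761, 0.       , 0.       , 0.       , 0.       ]), 'origin': array([0.48907041, 0.01729493, 1.16996845]), 'rotation': array([ 0.07711658, -0.08974019, -1.55835812])}
```

View pics/side0.png

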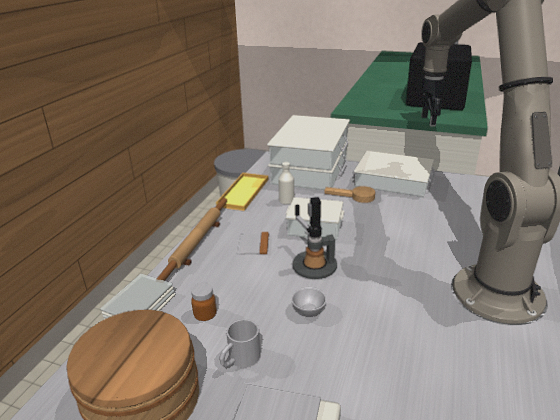

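View pics/top0.png

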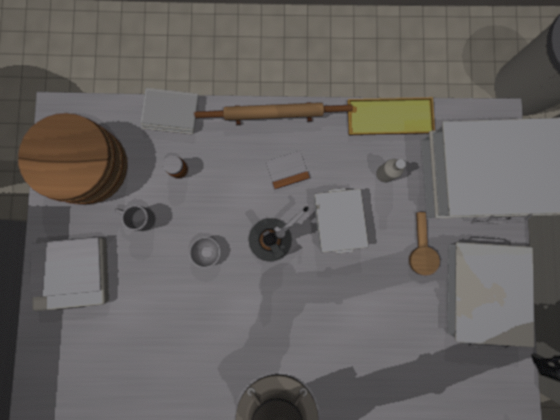

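Run:
```python
from bench import *
from scipy.spatial.transform import Rotation as R
o=get_obs();print(R.from_rotvec(o["orientation"]).as_matrix().round(3))
import cv2
for n,r in(("top",(100,60,260,300)),):
    im=cv2.imread(f"pics/{n}0.png")
```

```text
[[-0.924 -0.001  0.382]
 [-0.382  0.001 -0.924]
 [ 0.    -1.    -0.002]]
```

The top view shows the stand foot at about (270,240), with the lever bar running to a peg near (306,209). The side view shows the brush at about (315,240). I'll zoom in on both.

Run:
```python
import cv2
a=cv2.imread("pics/top0.png")[170:300,190:380]; cv2.imwrite("pics/topz.png",cv2.resize(a,None,fx=4,fy=4,interpolation=cv2.INTER_CUBIC))
a=cv2.imread("pics/side0.png")[170:300,250:390]; cv2.imwrite("pics/sidez.png",cv2.resize(a,None,fx=4,fy=4,interpolation=cv2.INTER_CUBIC))
```

```text
(no output)
```

View pics/topz.png

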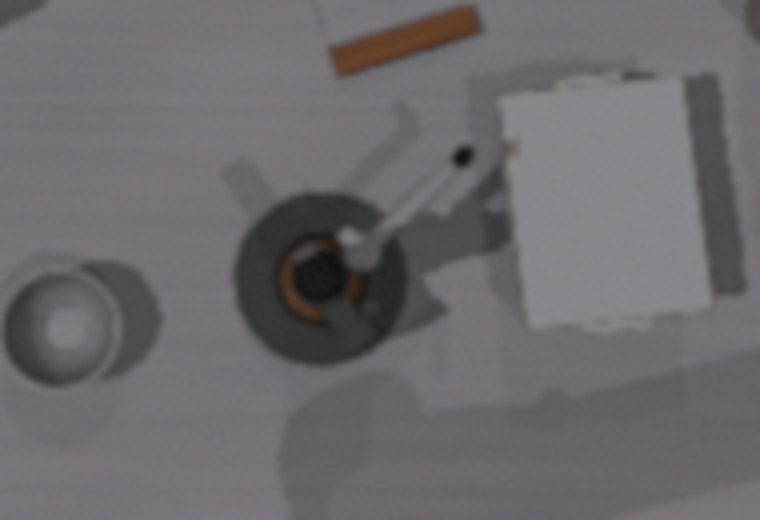

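View pics/sidez.png

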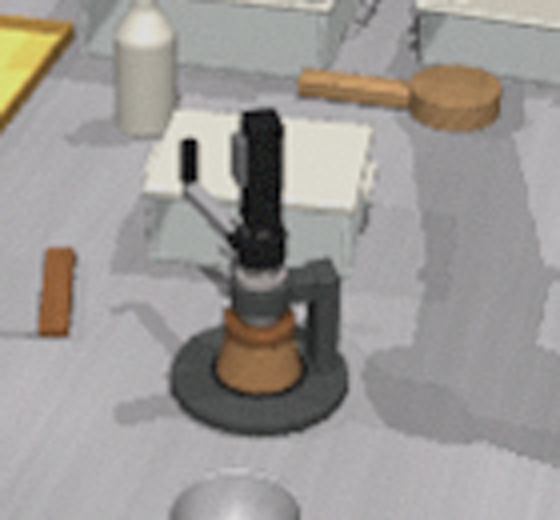

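```bash
cat > h.py <<'E'
import cv2, numpy as np
from scipy.spatial.transform import Rotation as R
from bench import *
def ray(f,p):
    K=np.array([[f["fx"],0,f["cx"]],[0,f["fy"],f["cy"]],[0,0,1]])
    u=cv2.undistortPoints(np.array([[p]],float),K,f["distortion"])[0,0]
    d=R.from_rotvec(f["rotation"]).as_matrix()@np.array([u[0],-u[1],-1.])
    return f["origin"],d
def onz(f,p,z):
    o,d=ray(f,p); return o+d*(z-o[2])/d[2]
def tri(f1,p1,f2,p2):
    o1,d1=ray(f1,p1);o2,d2=ray(f2,p2)
    s=np.linalg.lstsq(np.stack([d1,-d2],1),o2-o1,rcond=None)[0]
    a=o1+d1*s[0];b=o2+d2*s[1]; return (a+b)/2,np.linalg.norm(a-b)
def proj(f,P):
    q=R.from_rotvec(f["rotation"]).as_matrix().T@(np.array(P)-f["origin"]); q=q*[1,-1,-1]
    K=np.array([[f["fx"],0,f["cx"]],[0,f["fy"],f["cy"]],[0,0,1]])
    return cv2.projectPoints(q[None],np.zeros(3),np.zeros(3),K,f["distortion"])[0][0,0]
E
python3 - <<'E'
from h import *
t=grab_frame("top");s=grab_frame("side")
T=lambda x,y:(190+(x-1.5)/4,170+(y-1.5)/4)
S=lambda x,y:(250+(x-1.5)/4,170+(y-1.5)/4)
# foot ellipse by mask
g=t["image"].astype(int)
m=(g.max(2)<75).astype(np.uint8)[200:280,240:320]
cs,_=cv2.findContours(m,0,2)
c=max(cs,key=cv2.contourArea); print("foot",cv2.minEnclosingCircle(c), cv2.boundingRect(c))
print("foot c", onz(t,T(320,279),.012), "edges",onz(t,T(235,279),.012),onz(t,T(320,366),.012),onz(t,T(320,191),.012))
print("foot side",onz(s,S(260,373),.012), onz(s,S(171,375),.012),onz(s,S(349,375),.012))
print("peg top z",onz(t,T(461,157),.133),"side",onz(s,S(190,142),.137))
print("tri",tri(t,T(463,156),s,S(189,145)))
print("hinge",onz(t,T(362,250),.105),onz(t,T(348,235),.1))
print("griptop",tri(t,T(320,273),s,S(262,115)),onz(s,S(262,113),.221))
print("button side",tri(t,T(305,251),s,S(239,157)))
print("posttop",onz(t,T(345,320),.092))
print("bowl",onz(t,T(62,330),.04))
for q in((505,97),(682,78),(528,328),(710,303)): print("tub",onz(t,T(*q),.072).round(3))
E
```

```text
foot ((30.4489803314209, 39.224491119384766), 21.972877502441406) (9, 18, 44, 43)
foot c [0.50258548 0.0272173  0.012     ] edges [0.50193963 0.0903453  0.012     ] [0.43865545 0.02643045 0.012     ] [0.56808521 0.02801985 0.012     ]
foot side [0.50019255 0.02857351 0.012     ] [0.5608     0.04991185 0.012     ] [0.43841045 0.01203286 0.012     ]
peg top z [ 0.58374682 -0.06753057  0.133     ] side [ 0.58338908 -0.06981989  0.137     ]
tri (array([ 0.58406609, -0.06876811,  0.13491156]), np.float64(0.0004028445392695178))
hinge [ 0.52157258 -0.00210921  0.105     ] [0.53192965 0.00754279 0.1       ]
griptop (array([0.50285771, 0.0252226 , 0.22132676]), np.float64(0.0019072095483254343)) [0.50285596 0.02170635 0.221     ]
button side (array([0.51645196, 0.03492473, 0.19217573]), np.float64(0.003009991856137009))
posttop [0.47368465 0.00893883 0.092     ]
bowl [0.46382947 0.2124865  0.04      ]
tub [ 0.633 -0.104  0.072]
tub [ 0.648 -0.23   0.072]
tub [ 0.469 -0.12   0.072]
tub [ 0.488 -0.248  0.072]
```

Stand axis is about (0.503, 0.027), yaw about 32°. The peg is at (0.584, -0.069), which puts the lever at about 1.37 rad. I'll move the tool above the peg first.

```bash
python3 -m jog '[[[-4,0,-3],0,-1],[[-8,0,-6],0,-1],[[-12,0,-9],0,-1],[[-16,0,-12],0,-1],[[-20,0,-15],0,-1],[[-24,0,-18],0,-1],[[-28,0,-21],0,-1],[[-32,0,-24],0,-1],[[-36,0,-27],0,-1],[[-40,0,-30],0,-1]]' 20; python3 -c "
from h import *
o=get_obs();print(o['joints'].round(3),o['tcp_pos'],R.from_rotvec(o['orientation']).as_matrix().round(3),o['clock'])"
```

```text
clock: 1.45
tcp_pos: [0.5134, -0.1925, 0.4047]
orientation: [-0.398, 2.006, -2.007]
contact_force: [1.0, -0.3, 0.2]
grip_width: 0.0854
[ 0.409  0.279 -0.197  1.85   0.064  1.019 -0.994] [ 0.51343695 -0.19245338  0.40473839] [[-0.924  0.     0.382]
 [-0.382 -0.    -0.924]
 [-0.    -1.     0.   ]] 1.45
```

```bash
python3 -m jog '[[[-2,0,-1.6],-0.18,-1],[[-4,0,-3],-0.36,-1],[[-6,0,-4.6],-0.54,-1],[[-8,0,-6.2],-0.72,-1],[[-10,0,-7.7],-0.9,-1],[[-11.3,0,-8.8],-1.08,-1],[[-11.3,0,-8.8],-1.26,-1],[[-11.3,0,-8.8],-1.44,-1],[[-11.3,0,-8.8],-1.62,-1],[[-11.3,0,-8.8],-1.8,-1]]'; python3 -m jog '[[[0,0,0],-0.14,-1],[[0,0,0],-0.14,-1]]'; python3 -c "
from h import *
o=get_obs();print(o['joints'].round(3),o['tcp_pos'],R.from_rotvec(o['orientation']).as_matrix().round(3),o['clock'])
for n in('top','side'): cv2.imwrite(f'pics/{n}1.png',grab_frame(n)['image'])"
```

```text
clock: 2.7
tcp_pos: [0.5836, -0.0695, 0.4045]
orientation: [-1.443, 0.737, -0.736]
contact_force: [-0.1, -0.0, 0.8]
grip_width: 0.0853
clock: 2.95
tcp_pos: [0.5836, -0.0697, 0.4045]
orientation: [-1.476, 0.634, -0.634]
contact_force: [0.0, 0.1, -0.7]
grip_width: 0.0853
[ 0.478  0.398 -0.601  1.738  0.251  1.083  0.555] [ 0.58364927 -0.06965247  0.40447478] [[ 0.688 -0.     0.725]
 [-0.725  0.     0.688]
 [-0.    -1.    -0.   ]] 2.95
```

View pics/side1.png

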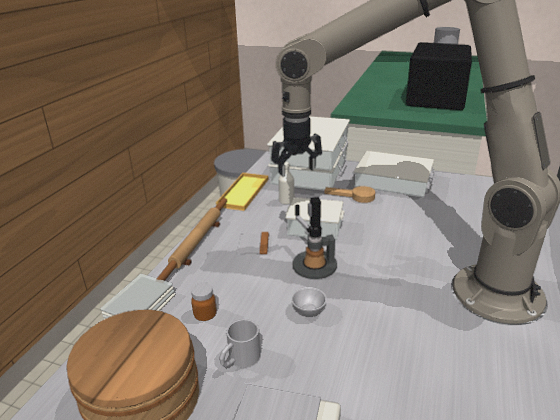

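The gripper hangs over the peg with its jaws along the tangent. Next I descend and cage the peg.

```bash
python3 -m jog '[[[0,3,0],0,-1],[[0,6,0],0,-1],[[0,9,0],0,-1],[[0,11,0],0,-1],[[0,12,0],0,-1],[[0,12,0],0,-0.3],[[0,12,0],0,0.3],[[0,12,0],0,0.4],[[0,12,0],0,0.4],[[0,12,0],0,0.4]]'; python3 -c "
from h import *
for n,(a,b,c,d) in dict(top=(150,300,190,390),side=(130,280,230,390)).items(): cv2.imwrite(f'pics/{n}2.png',cv2.resize(grab_frame(n)['image'][a:b,c:d],None,fx=4,fy=4,interpolation=2))"
```

```text
clock: 4.3
tcp_pos: [0.5838, -0.0694, 0.285]
orientation: [-1.476, 0.633, -0.633]
contact_force: [-0.1, -0.1, -0.6]
grip_width: 0.0258
```

View pics/side2.png

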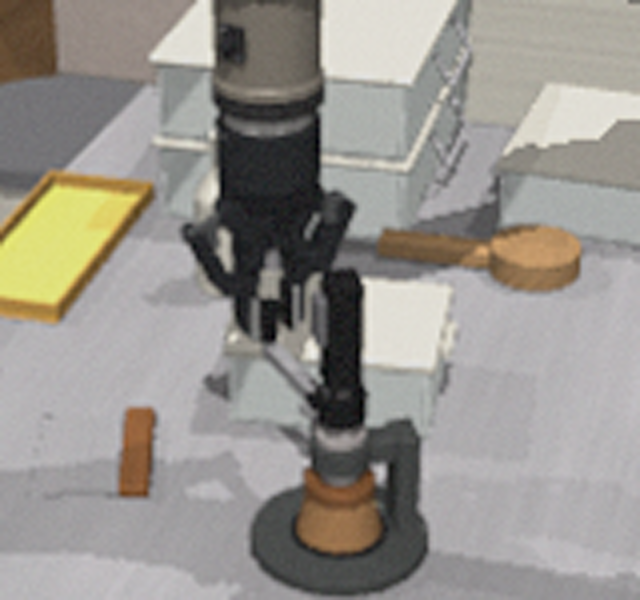

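View pics/top2.png

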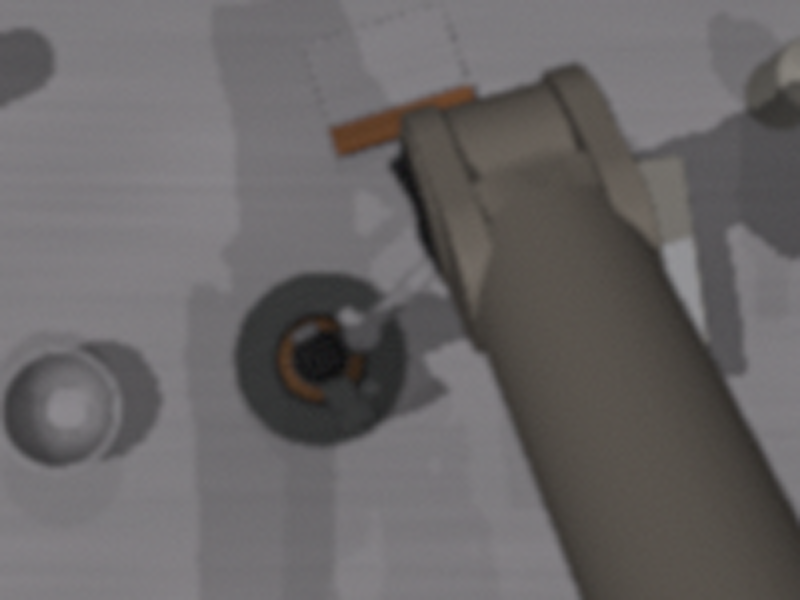

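```bash
python3 -m jog '[[[0,0,0.8],-0.087,0.4],[[-0.15,0,1.6],-0.175,0.4],[[-0.3,0,2.4],-0.262,0.4],[[-0.55,0,3.2],-0.349,0.4],[[-0.85,0,3.9],-0.436,0.4],[[-1.25,0,4.65],-0.524,0.4],[[-1.7,0,5.3],-0.611,0.4],[[-2.2,0,6],-0.698,0.4],[[-2.7,0,6.6],-0.785,0.4],[[-3.3,0,7.1],-0.873,0.4]]'; python3 -c "
from h import *
o=get_obs();print(o['joints'].round(3),R.from_rotvec(o['orientation']).as_matrix().round(3),o['clock'])
for n,(a,b,c,d) in dict(side=(130,280,230,390)).items(): cv2.imwrite(f'pics/{n}3.png',cv2.resize(grab_frame(n)['image'][a:b,c:d],None,fx=4,fy=4,interpolation=2))"
```

```text
clock: 5.65
tcp_pos: [0.6124, 0.0022, 0.2844]
orientation: [-1.573, -0.05, 0.052]
contact_force: [0.1, -5.0, 0.4]
grip_width: 0.0256
[ 0.435  0.625 -0.746  1.774  0.513  0.949  1.109] [[ 0.998 -0.001 -0.065]
 [ 0.065 -0.003  0.998]
 [-0.001 -1.    -0.003]] 5.65
```

View pics/side3.png

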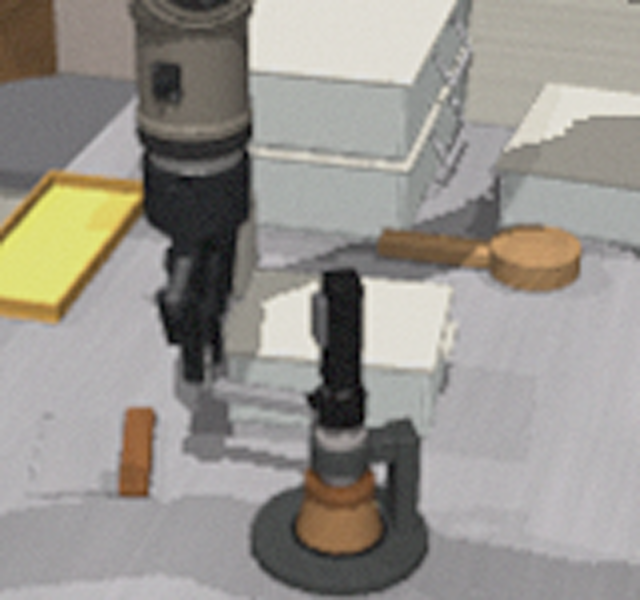

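```bash
python3 -m jog '[[[0,0,0.7],-0.07,0.4],[[-0.15,0,1.5],-0.17,0.4],[[-0.3,0,2.3],-0.25,0.4],[[-0.55,0,3.1],-0.34,0.4],[[-0.8,0,3.7],-0.42,0.4],[[-1.05,0,4.3],-0.49,0.4],[[-1.25,0,4.6],-0.52,0.4],[[-1.45,0,4.9],-0.56,0.4],[[-1.45,0,4.9],-0.56,0.4]]'; python3 -c "
from h import *
o=get_obs();print(o['joints'].round(3),R.from_rotvec(o['orientation']).as_matrix().round(3),o['clock'])
for n,(a,b,c,d) in dict(top=(150,300,190,390),side=(130,280,230,390)).items(): cv2.imwrite(f'pics/{n}4.png',cv2.resize(grab_frame(n)['image'][a:b,c:d],None,fx=4,fy=4,interpolation=2))"
```

```text
clock: 6.82
tcp_pos: [0.5956, 0.0495, 0.2846]
orientation: [-1.518, -0.487, 0.486]
contact_force: [1.6, -5.4, 2.1]
grip_width: 0.0256
[ 0.449  0.652 -0.879  1.805  0.603  0.976  1.508] [[ 0.813  0.001 -0.582]
 [ 0.582 -0.003  0.813]
 [-0.    -1.    -0.003]] 6.825
```

View pics/top4.png

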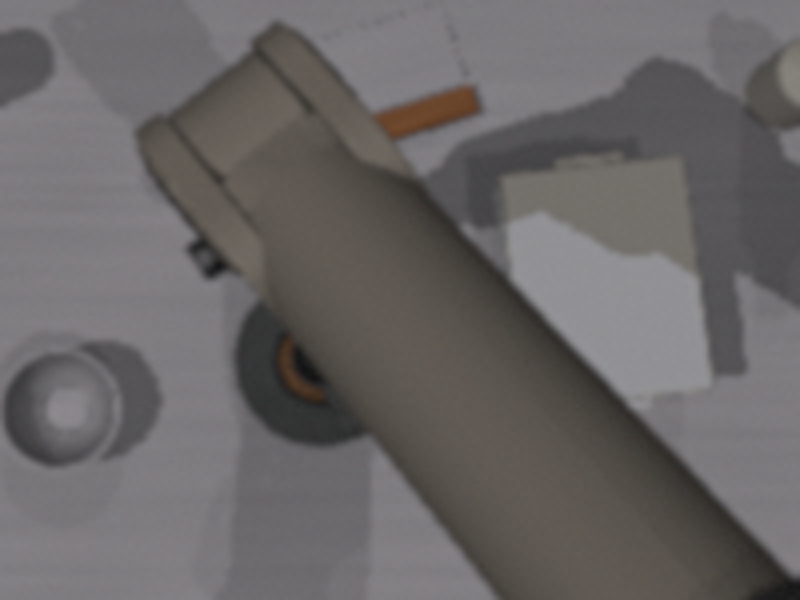

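View pics/side4.png

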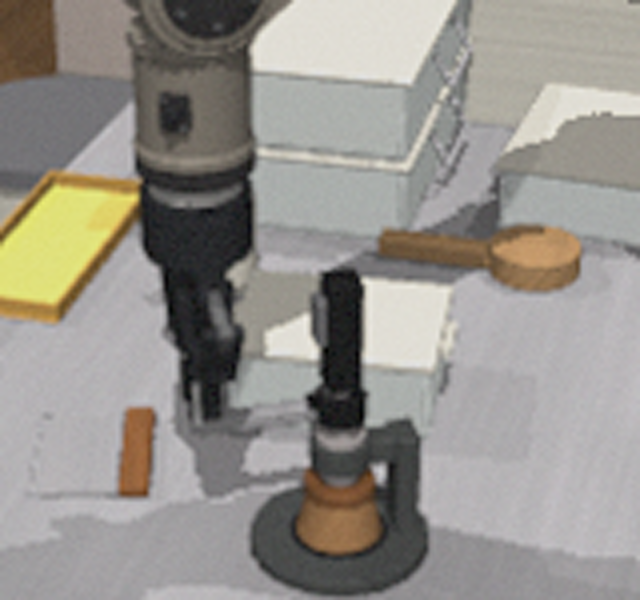

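```bash
python3 -m jog '[[[0,0,0.2],0,0.4],[[0,0,0.4],0,0.4],[[0,0,0.4],0,0.4]]'; python3 -m jog '[[[0,0,0.2],0,0.4],[[0,0,0.4],0,0.4],[[0,0,0.4],0,0.4]]'
```

```text
clock: 7.3
tcp_pos: [0.5948, 0.0506, 0.2848]
orientation: [-1.522, -0.486, 0.482]
contact_force: [8.9, -9.8, -4.4]
grip_width: 0.0258
clock: 7.68
tcp_pos: [0.5941, 0.0511, 0.285]
orientation: [-1.527, -0.485, 0.479]
contact_force: [13.5, -15.8, -4.2]
grip_width: 0.0259
```

Force is building with no further motion, so the lever is against its stop. I'll back off, open and rise.

```bash
python3 -m jog '[[[0,0,-0.6],0,0.4],[[0,0,-0.9],0,0.4],[[0,0,-0.9],0,-1],[[0,0,-0.9],0,-1],[[0,0,-0.9],0,-1],[[0,-4,-0.9],0,-1],[[0,-8,-0.9],0,-1],[[0,-12,-0.9],0,-1],[[-4,-14,-0.9],0,-1],[[-4,-14,-0.9],0,-1]]'; python3 -c "
from h import *
o=get_obs();print(o['joints'].round(3),R.from_rotvec(o['orientation']).as_matrix().round(3),o['clock'])
for n,(a,b,c,d) in dict(top=(150,300,190,390),side=(130,280,230,390)).items(): cv2.imwrite(f'pics/{n}5.png',cv2.resize(grab_frame(n)['image'][a:b,c:d],None,fx=4,fy=4,interpolation=2))"
```

```text
clock: 8.93
tcp_pos: [0.5619, 0.0266, 0.4262]
orientation: [-1.518, -0.488, 0.486]
contact_force: [0.2, 0.8, -0.2]
grip_width: 0.0856
[ 0.616  0.446 -1.012  1.756  0.412  1.169  1.675] [[ 0.813  0.002 -0.582]
 [ 0.582 -0.002  0.813]
 [ 0.    -1.    -0.003]] 8.925
```

View pics/top5.png

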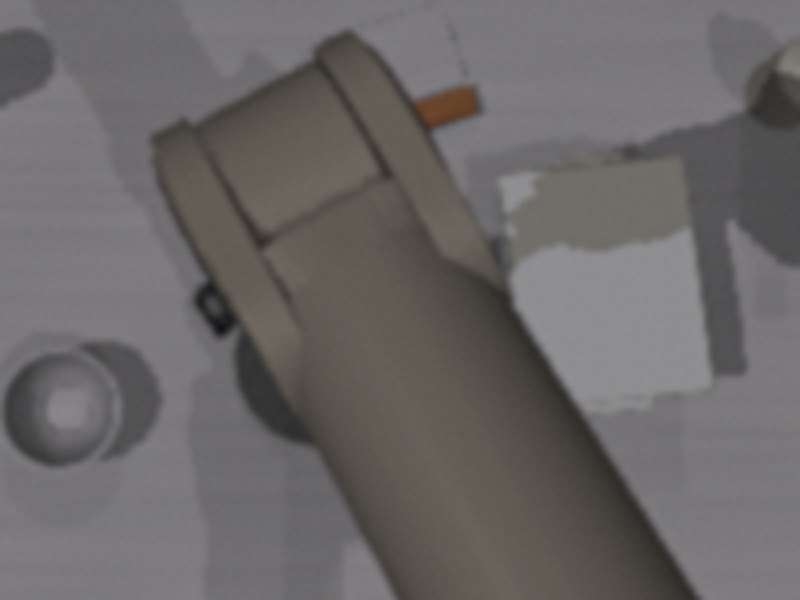

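View pics/side5.png

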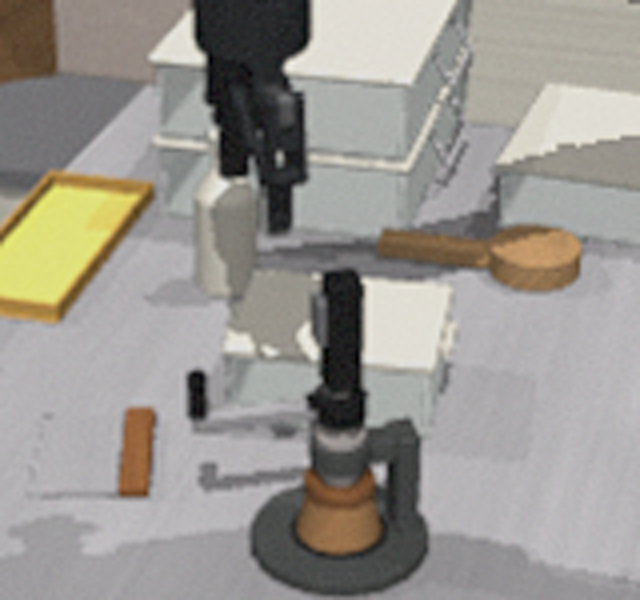

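Run:
```python
from h import *
s=grab_frame("side")
S=lambda x,y:(230+(x-1.5)/4,130+(y-1.5)/4)
P=onz(s,S(197,375),.137);print(P)
for A in([.5028,.0262],[.5025,.0272]):
  best=[]
  for y in range(26,40):
    r=np.deg2rad(y);pk=np.array(A)+[.034*np.sin(r)+.094*np.cos(r),-.034*np.cos(r)+.094*np.sin(r)]
    print(A,y,pk.round(4),proj(s,[*pk,.137]).round(1),end=' ')
  print()
print(S(197,375))
# axis lines in side view: predicted grip centre px
for z in(.221,.19,.14): print(z,proj(s,[.5027,.0265,z]))
g=s["image"].astype(int).max(2)
for v in(202,206,210,214,218): print(v,g[v,300:330])
```

```text
[0.60038652 0.04433501 0.137     ]
[0.5028, 0.0262] 26 [0.6022 0.0368] [279.2 221.9] [0.5028, 0.0262] 27 [0.602  0.0386] [279.  222.3] [0.5028, 0.0262] 28 [0.6018 0.0403] [278.9 222.6] [0.5028, 0.0262] 29 [0.6015 0.042 ] [278.8 222.9] [0.5028, 0.0262] 30 [0.6012 0.0438] [278.7 223.2] [0.5028, 0.0262] 31 [0.6009 0.0455] [278.6 223.6] [0.5028, 0.0262] 32 [0.6005 0.0472] [278.5 223.9] [0.5028, 0.0262] 33 [0.6002 0.0489] [278.4 224.2] [0.5028, 0.0262] 34 [0.5997 0.0506] [278.3 224.5] [0.5028, 0.0262] 35 [0.5993 0.0523] [278.3 224.9] [0.5028, 0.0262] 36 [0.5988 0.0539] [278.2 225.2] [0.5028, 0.0262] 37 [0.5983 0.0556] [278.2 225.5] [0.5028, 0.0262] 38 [0.5978 0.0573] [278.2 225.9] [0.5028, 0.0262] 39 [0.5972 0.0589] [278.2 226.2] 
[0.5025, 0.0272] 26 [0.6019 0.0378] [279.1 222.1] [0.5025, 0.0272] 27 [0.6017 0.0396] [279.  222.5] [0.5025, 0.0272] 28 [0.6015 0.0413] [278.9 222.8] [0.5025, 0.0272] 29 [0.6012 0.043 ] [278.8 223.1] [0.5025, 0.0272] 30 [0.6009 0.0448] [278.6 223.4] [0.5025, 0.0272] 31 [0.6006 0.0465] [278.6 223.7] [0.5025, 0.0272] 32 [0.6002 0.0482] [278.5 224.1] [0.5025, 0.027
[... 390 characters left out ...]
0.19 [314.58528977 208.80066473]
0.14 [314.41376281 224.58614858]
202 [149 151 152 149 153 150 153 148 152 136  78  20  30  38  40  36  34  30
  33  29  52 189 229 226 225 225 225 226 225 225]
206 [152 154 150 151 152 150 155 126  73 101 120  86  32  36  29  36  30  31
  34  24  96 197 227 224 225 224 225 224 226 224]
210 [149 152 153 151 150 145 178 156  88  87 102  78  33  32  37  33  30  35
  35  22  96 201 229 223 225 224 224 225 225 225]
214 [154 152 154 147 201 228 229 214 147  84  99  74  29  29  35  32  37  22
  38  21  92 201 229 223 225 224 226 222 225 224]
218 [146 148 143 147 149 142 179 220 232 192  87  20  17  36  35  31  33  29
  26  17 140 216 228 223 224 225 224 225 225 223]
```

The peg at (0.600, 0.044) agrees with the lever being fully closed, and the brush still stands down. Next I align the jaws with the button axis above the grip.

```bash
python3 -m jog '[[[-1,0,0.7],0.18,-1],[[-2,0,1.4],0.36,-1],[[-3,0,2.1],0.54,-1],[[-4,0,2.8],0.72,-1],[[-4.8,0,3.5],0.9,-1],[[-4.8,0,3.5],1.08,-1],[[-4.8,0,3.5],1.26,-1],[[-4.8,0,3.5],1.44,-1],[[-4.8,0,3.5],1.62,-1],[[-4.8,0,3.5],1.64,-1]]' 60; python3 -c "
from h import *
o=get_obs();print(o['joints'].round(3),R.from_rotvec(o['orientation']).as_matrix().round(3),o['clock'])
for n,(a,b,c,d) in dict(top=(150,300,190,390),side=(130,280,230,390)).items(): cv2.imwrite(f'pics/{n}6.png',cv2.resize(grab_frame(n)['image'][a:b,c:d],None,fx=4,fy=4,interpolation=2))"
```

```text
clock: 10.32
tcp_pos: [0.5037, 0.0285, 0.4241]
orientation: [-1.422, 0.792, -0.79]
contact_force: [0.3, 0.1, 0.4]
grip_width: 0.0857
[ 0.453  0.253 -0.734  1.894  0.192  1.066  0.197] [[ 0.528 -0.001  0.849]
 [-0.849  0.001  0.528]
 [-0.001 -1.    -0.001]] 10.325
```

View pics/side6.png

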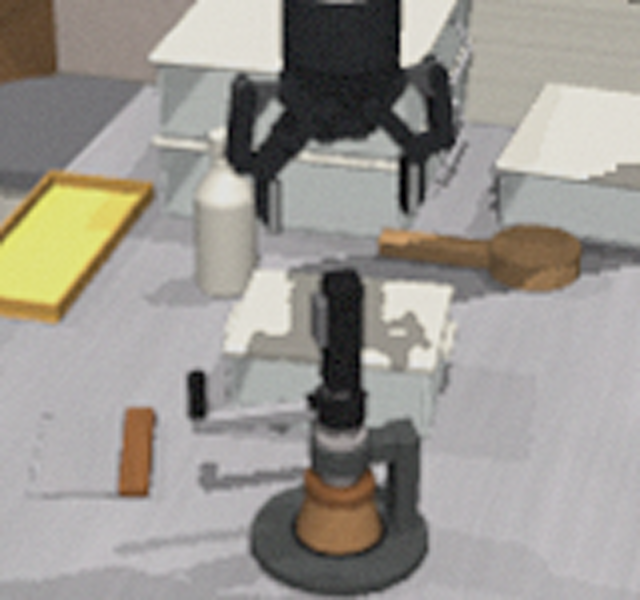

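Aligned over the grip. I'll descend with the jaws open.

```bash
python3 -m jog '[[[0,1.5,-0.2],0,-1],[[0,3,-0.2],0,-1],[[0,4.5,-0.2],0,-1],[[0,6,-0.2],0,-1],[[0,7.2,-0.2],0,-1],[[0,8.1,-0.2],0,-1],[[0,8.1,-0.2],0,-1]]' 60; python3 -c "
from h import *
for n,(a,b,c,d) in dict(side=(130,280,230,390)).items(): cv2.imwrite(f'pics/{n}7.png',cv2.resize(grab_frame(n)['image'][a:b,c:d],None,fx=4,fy=4,interpolation=2))"
```

```text
clock: 11.3
tcp_pos: [0.5017, 0.0266, 0.3431]
orientation: [-1.422, 0.793, -0.791]
contact_force: [-0.2, 0.9, -0.2]
grip_width: 0.0855
```

View pics/side7.png

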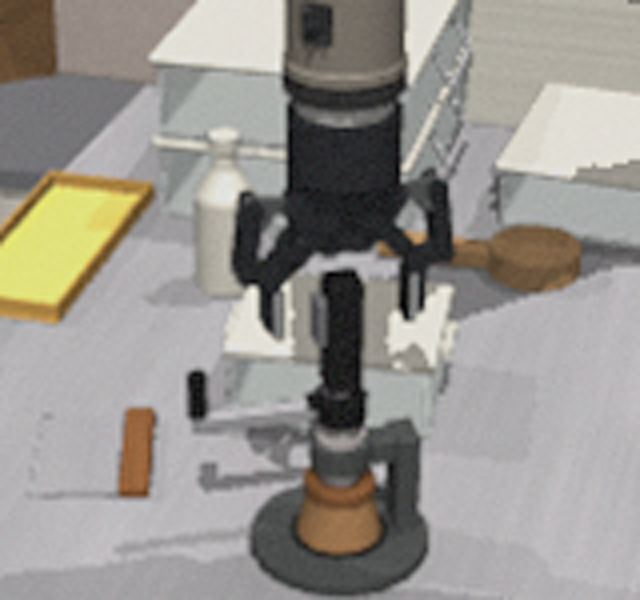

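The grip (column 340) sits between the pads (265 and 412), centred. Closing now.

```bash
python3 -m jog '[[[0,0,0],0,-0.4],[[0,0,0],0,0],[[0,0,0],0,0.3],[[0,0,0],0,1],[[0,0,0],0,1],[[0,0,0],0,1],[[0,0,0],0,1],[[0,0,0],0,1]]' 60; python3 -c "
from h import *
for n,(a,b,c,d) in dict(side=(130,280,230,390)).items(): cv2.imwrite(f'pics/{n}8.png',cv2.resize(grab_frame(n)['image'][a:b,c:d],None,fx=4,fy=4,interpolation=2))
print(get_obs()['contact_force'],get_obs()['moment'],get_obs()['grip_width'])"
```

```text
clock: 12.35
tcp_pos: [0.502, 0.0267, 0.3447]
orientation: [-1.421, 0.792, -0.794]
contact_force: [-3.2, -1.1, 8.3]
grip_width: 0.0253
[-3.45061846 -1.25668287  8.73273404] [ 0.10214503  0.23506745 -0.16317386] 0.02523169577625535
```

View pics/side8.png

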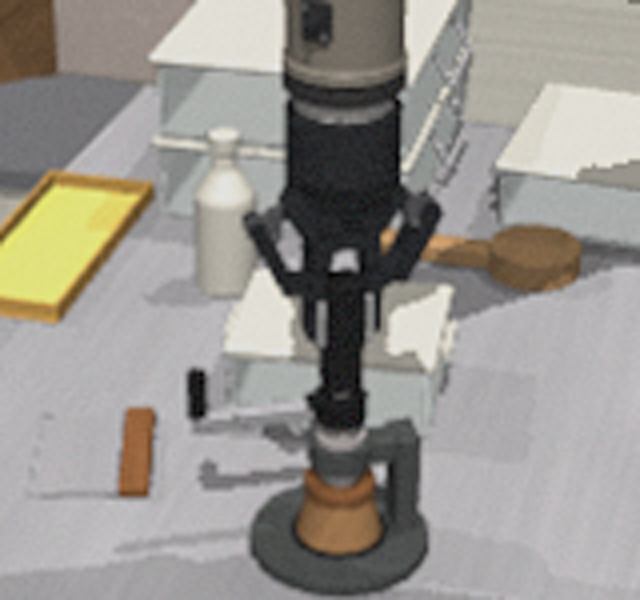

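The button is squeezed: opening is 25 mm, against 33 mm over the grip with the button out. I'll pull up, slowly at first.

```bash
python3 -m jog '[[[0,-0.5,0],0,1],[[0,-1,0],0,1],[[0,-1.5,0],0,1],[[0,-2,0],0,1],[[0,-2.5,0],0,1],[[0,-3,0],0,1]]' 60;python3 -m jog '[[[0,-0.5,0],0,1],[[0,-1,0],0,1],[[0,-1.5,0],0,1],[[0,-2,0],0,1],[[0,-2.5,0],0,1],[[0,-3,0],0,1],[[0,-3.5,0],0,1]]'; python3 -c "
from h import *
for n,(a,b,c,d) in dict(side=(130,280,230,390)).items(): cv2.imwrite(f'pics/{n}9.png',cv2.resize(grab_frame(n)['image'][a:b,c:d],None,fx=4,fy=4,interpolation=2))"
```

```text
clock: 13.15
tcp_pos: [0.5019, 0.0266, 0.3741]
orientation: [-1.421, 0.792, -0.793]
contact_force: [1.7, 0.1, -4.9]
grip_width: 0.0255
clock: 14.02
tcp_pos: [0.5019, 0.0266, 0.4088]
orientation: [-1.422, 0.792, -0.792]
contact_force: [4.1, -0.9, -7.3]
grip_width: 0.0256
```

View pics/side9.png

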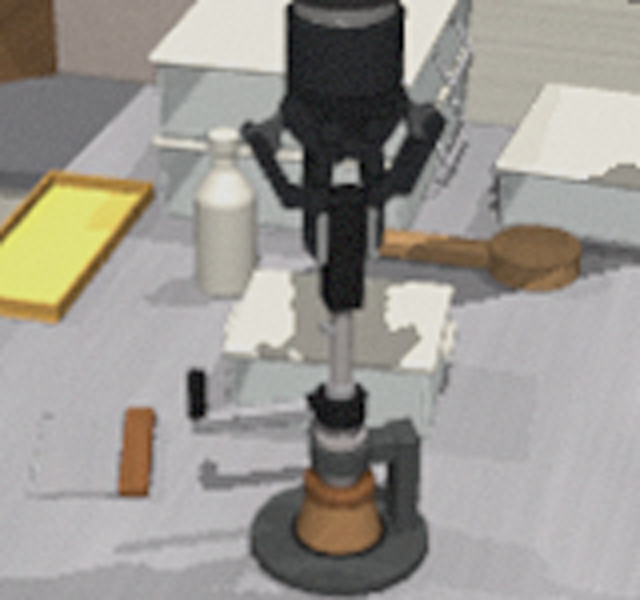

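The tubes are drawing out, past the first stop. Continuing.

```bash
python3 -m jog '[[[0,-0.5,0],0,1],[[0,-1,0],0,1],[[0,-1.5,0],0,1],[[0,-2,0],0,1],[[0,-2.5,0],0,1],[[0,-3,0],0,1],[[0,-3.5,0],0,1],[[0,-3.9,0],0,1],[[0,-4.1,0],0,1],[[0,-4.1,0],0,1]]';python3 -m jog '[[[0,-0.2,0],0,1],[[0,-0.4,0],0,1],[[0,-0.4,0],0,1]]';python3 -m jog '[[[0,-0.2,0],0,1],[[0,-0.4,0],0,1],[[0,-0.4,0],0,1]]'
```

```text
clock: 15.32
tcp_pos: [0.5018, 0.0267, 0.4499]
orientation: [-1.422, 0.792, -0.792]
contact_force: [4.2, -2.4, -7.4]
grip_width: 0.0255
clock: 15.7
tcp_pos: [0.5018, 0.0267, 0.4539]
orientation: [-1.422, 0.792, -0.792]
contact_force: [4.4, -2.2, -8.1]
grip_width: 0.0253
clock: 16.08
tcp_pos: [0.5016, 0.0263, 0.4557]
orientation: [-1.422, 0.794, -0.791]
contact_force: [10.6, 0.1, -23.7]
grip_width: 0.0255
```

The force jumped to 24 N at +111 mm, so that is the second stop. I'll check the picture.

```bash
python3 -m jog '[[[0,0,0],0,1],[[0,0,0],0,1],[[0,0,0],0,1],[[0,0,0],0,1]]'; python3 -c "
from h import *
s=grab_frame('side');im=s['image']
cv2.imwrite('pics/side10.png',cv2.resize(im[90:280,230:390],None,fx=3,fy=3,interpolation=2))
cv2.imwrite('pics/top10.png',grab_frame('top')['image'])
A=[.502,.0265]
for z in(.130,.135,.245,.331,.30): print(z,proj(s,[*A,z]).round(1))
g=im.max(2);print([(r,int(g[r,314])) for r in range(165,235)])"
```

```text
clock: 16.58
tcp_pos: [0.5016, 0.0263, 0.4556]
orientation: [-1.422, 0.794, -0.791]
contact_force: [9.4, -0.0, -22.4]
grip_width: 0.0249
0.13 [314.6 227.7]
0.135 [314.6 226.2]
0.245 [315.  190.7]
0.331 [315.3 160.8]
0.3 [315.2 171.8]
[(165, 34), (166, 40), (167, 38), (168, 34), (169, 28), (170, 22), (171, 39), (172, 27), (173, 32), (174, 34), (175, 36), (176, 36), (177, 30), (178, 32), (179, 34), (180, 34), (181, 29), (182, 33), (183, 32), (184, 32), (185, 30), (186, 26), (187, 33), (188, 35), (189, 34), (190, 27), (191, 30), (192, 70), (193, 104), (194, 106), (195, 125), (196, 143), (197, 146), (198, 142), (199, 139), (200, 143), (201, 142), (202, 147), (203, 145), (204, 147), (205, 145), (206, 144), (207, 147), (208, 141), (209, 146), (210, 145), (211, 147), (212, 150), (213, 147), (214, 143), (215, 145), (216, 138), (217, 139), (218, 142), (219, 141), (220, 141), (221, 139), (222, 138), (223, 141), (224, 139), (225, 138), (226, 143), (227, 139), (228, 144), (229, 120), (230, 51), (231, 34), (232, 26), (233, 27), (234, 28)]
```

View pics/side10.png

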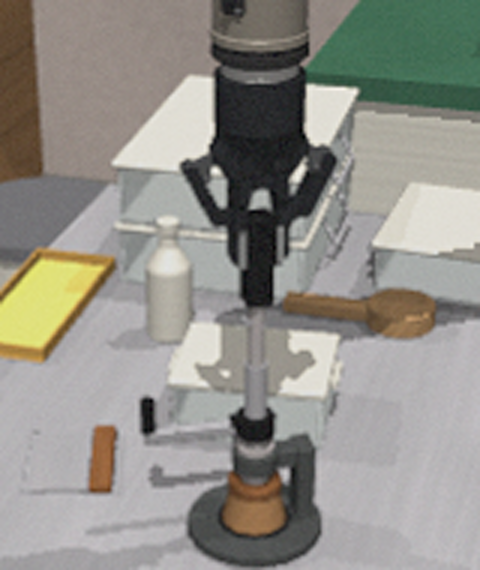

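View pics/top10.png

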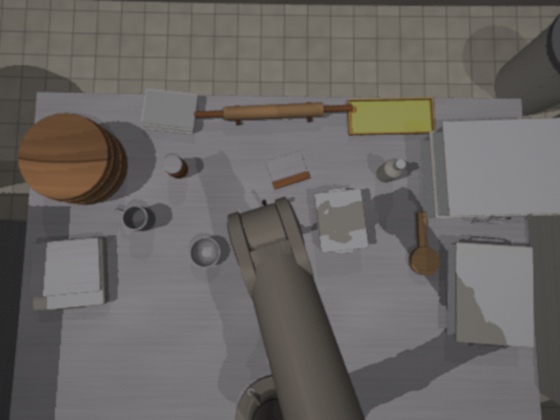

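Both tube sections show, the handle is about 110 mm up, the lever is closed and the bystanders are where they were. Force is steady at 22 N against the stop. Handing in.

```bash
python3 -c "
from bench import *
hand_in(); o=get_obs(); print(o['clock'],o['tcp_pos'],o['contact_force'],o['grip_width'])"
```

```text
the job is handed in; nothing more can be done
the job is handed in; nothing more can be done
```

I closed the cam lever, squeezed the button in and pulled the handle straight up to the second stop. The job is handed in with the gripper still holding the handle there, at about 16.6 s of the 54 s. The hand-in gave no verdict.

- **Lever:** I swung it until the push force built up with no further movement. With the gripper clear, the peg was seen at (0.600, 0.044), which fits fully closed. It was still closed in the last picture.
- **Button:** The fingers closed to about 25 mm at 60 N with the handle still home. I expected 28 mm with the button fully in, so the reading is about 3 mm low, perhaps because the fingers give a little. It is still well below the 33 mm over the grip with the button out.
- **Pull:** The force was about 7 to 8 N past the first stop, then jumped to 22–24 N after about 111 mm of travel and stayed there. The side view shows both tube sections drawn out. The bottom of the grip is within about 1 pixel of where it should be at 110 mm.
- **Outer tube and other things:** The outer tube's collar showed no visible rise between the last two pictures. By eye, none of the other things on the table had moved.
- **After hand-in:** The final state could not be read once the job was in, so the last check is from just before it.

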